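Lock the router-plate ring with the pin spanner

TASK

Take the pin spanner whose two pins match the ring (the longer of the two standing in the slotted wooden rest), work both pins fully into the two holes of the ring in the router plate, pressing gently, and turn the ring clockwise as far as its stop. Then put the spanner back upright in the slot of the rest, leaving the small spanner, the brass nut on the plate and the sanding block where they are.

Things in the scene. Friction and masses are not known exactly. Their poses are not given: they have to be found in the camera images.
- pin_spanner: T-shaped pin spanner, 0.15 to 0.31 kg: flat steel bar 86 mm long (x), 28 wide (y), 8 thick, under it two round-ended steel pins of 6 mm diameter, 33 mm either side of the centre along x, 9 mm long; upright wooden grip on the bar. Origin: centre of the bar's underside, z up. A half turn about z makes no difference.
- spanner_grip (a point): Centre of the pin spanner's wooden grip, 30 mm above its origin; same axes. The grip is 44 mm long (x), 16 mm thick (y) and runs from 12 mm to 52 mm above the origin (a 22 mm wide steel foot lies below, from 8 to 12 mm): hold it across the 16 mm.
- small_spanner: A like spanner that does not fit: bar 62 mm long, pins 22 mm either side of the centre. Same origin and axes. Leave it in the rest. It stands in the same slot as the pin spanner, end to end with it, centres 100 to 124 mm apart; which is where varies.
- rest: Fixed wooden rest 236 mm long (x) x 70 mm (y) x 30 mm high, origin at the centre of its underside, with one slot along x, 14 mm wide, 216 mm long and 18 mm deep from the top. A spanner stands on it with its bar on the top face (z = 30 mm), along x, and its pins in the slot.
- station: Fixed plywood cradle 250 (x) x 240 (y) x 50 mm with a square aluminium router plate on it, top face 56 mm above the table, origin under its centre. The ring to be turned is in the middle of the plate: a steel inner drive face with the two pin holes, and around it the darker lock ring with a lug (94 to 116 mm diameter, 6 mm high).
- ring_top (a point): On the ring's turning axis, level with the top of the inner drive face (66 mm above the table); z up, x and y of the cradle (does not turn). The drive face is an annulus, bore 40 mm, outer diameter 92 mm, 10 mm thick, with two opposite round through holes of 8.8 mm, centres 33 mm from the axis, closed by the plate 10 mm down.
- lock_ring (a joint): Turn of the lock ring, rad: 0 open, growing clockwise from above, hard stop at 0.6 (lug against the stop block). Starts at 0 to 0.12, stays where left; takes about 0.4 N m. The line of holes lies (0.6 - this value - p) rad anticlockwise of ring_top's x axis; p, -0.4 to 0.4, is unmeasured free play of the drive face, taken up (about 0.1 N m) before the lock ring follows.
- collet_nut: Brass collet nut, 28 mm diameter, 16 mm high, on a corner of the plate, 119 mm from the ring's axis. Leave alone.
- sanding_block: Cork sanding block 90 x 50 x 30 mm, on the table beside the rest. Leave alone.
Things that resemble listed ones, but are neither listed nor needed, are in the scene too. Leave any blue or green look-alike of the pin_spanner alone.

How it is judged:
On the way, in this order (a step that is already met when the one before it is completed fails the run):
1. both pins of the spanner are fully down in the ring's holes, with the ring still far from locked (z of pin_spanner in the frame of ring_top below 0.003 m and horizontal distance between pin_spanner and ring_top below 0.005 m and angle between pin_spanner's own z axis and vertical below 0.08 rad and value of joint lock_ring below 0.3 rad), for 0.2 s.
2. the ring is turned to its stop with both pins still in the holes (z of pin_spanner in the frame of ring_top below 0.003 m and horizontal distance between pin_spanner and ring_top below 0.005 m and angle between pin_spanner's own z axis and vertical below 0.08 rad and value of joint lock_ring above 0.565 rad), for 0.2 s.
At the end, for the whole second after the job is handed in: The lock ring reads above 0.56 rad (stop at 0.6) and the pin spanner stands still and upright (within 0.08 rad) in the slot of the rest, pins in the slot: bar on the rest's top within 4 mm, centre within 8 mm of the slot's line, bar within 0.25 rad of it (value of joint lock_ring above 0.56 rad and z of pin_spanner in the frame of rest between 0.026 and 0.034 m and y of pin_spanner in the frame of rest between -0.008 and 0.008 m and x of pin_spanner in the frame of rest between -0.085 and 0.085 m and angle between the x axis of pin_spanner and the x axis of rest, either way round below 0.25 rad and angle between pin_spanner's own z axis and vertical below 0.08 rad and linear speed of pin_spanner below 0.01 m/s); the robot touches nothing.
It fails at once if the spanner is pressed or forced against the ring or its plate with more than 60 N (all its contacts added up) (contact force between pin_spanner and station above 60 N).
It fails at once if the gripper or arm pushes the ring or its plate directly with more than 5 N (contact force between any of the fingers, the arm and station above 5 N).
It fails at once if the small spanner is moved more than 15 mm (distance of small_spanner from where it was at the start of the episode above 0.015 m).
It fails at once if the collet nut or the sanding block is moved more than 30 mm (distance of any of collet_nut, sanding_block from where it was at the start of the episode above 0.03 m).
It also fails if it takes over 61 s, if anything falls off the work surface, if the arm or the gripper's body presses on something with over 40 N, if the wrist force passes 120 N, or if a joint passes its speed limit or range.

ROBOT

A 7-joint arm with a two-finger parallel gripper is mounted at the origin on the work surface. World frame = base frame: x ahead of the robot, y to its left, z up, the work surface at z = 0. Lengths are in m, angles in rad, forces in N, time in s.
With the tool pointing down it reaches from about 0.4 to 0.875 m from the base axis. Payload 19.3 kg.
Tool frame: the origin (TCP) lies on the centre line of the jaws, within the pads' length; the fingertips stand 14 mm ahead of it and the grasp point (between the pads) lies 5 mm behind it; y points along the fingers, x is the direction in which the jaws open and shut, and the axes are right-handed (so a half turn about y gives the same grasp; the last joint's range is limited). The gripper opens to 85 mm and grips with 20 to 120 N. Pads are 22 mm wide; open, the fingers measure 114 mm over their backs; the gripper's body (76 mm by 85 mm) begins 54 mm behind the grasp point. The pads swing forward as they close: fully open they stand 13 mm farther back than shut.
Start: joints at [1.096, 0.521, -0.036, 1.599, 0.021, 1.021, -0.113], TCP at [0.246, -0.574, 0.245] pointing down, gripper open.
Joint ranges: [-2.91, 2.91], [-0.3, 2.13], [-1.5, 1.42], [0.17, 2.43], [-1.26, 4.41], [0.16, 1.93], [-2.52, 2.52]. Speed limits (rad/s): [1.89, 1.89, 2.39, 2.39, 3.01, 3.01, 3.01].

INTERFACE

Orientations are given as [roll, pitch, yaw] about the fixed x, y, z axes, in that order (R = Rz(yaw) Ry(pitch) Rx(roll)).
In Python, from workcell import monitor, grab_frame, workorder gives the robot as it stands.
- The arm moves only by the tool drive_tool, never from a script. Its argument "steps" is one flat list of numbers, 5 for each row, row after row: the finger opening in mm, from 0 to 85.4, then the shift along the world's x, y, z in mm, then the turn about the world's z in degrees. In form: [fingers, tx, ty, tz, twist, fingers, tx, ty, tz, twist, ...]. A call has exactly 5 rows; each row shifts and turns the commanded pose from where the row before left it; what a row does not reach is not made up. A row lasts 1/12 s, in which the tool goes at most 41.7 mm and 7.16 degrees, less where a joint would pass 70% of its speed; a pose out of reach is approached as far as the arm can. A call is refused whole if a number of a shift passes 41.7 or a number of a turn 7.16, either way. A call with a gripper value outside its range is refused whole. The fingers move at their own pace and stop on an object; "grip_force" is the grip in N (left out, the last holds). Time passes only in rows, so rows that do not move let the fingers close, or fill a call up. It gives the time, the measured TCP pose, the force and the opening at its end, in the units of the state.
- monitor.observe(): the state, without advancing time (a new reading comes with each control period).
- grab_frame(name): name is "scene" or "top" or "wrist"; returns a dict with "frame" (400x640x3 uint8, red, green, blue), "vertical_fov" (degrees; the focal length in pixels is half the picture's height over the tangent of half this angle, whatever the lens; pixels are square), "cx", "cy" (the principal point, pixels), "k1" (the pictures are not rectified: a ray, as slopes to the right and down, at radius r is drawn at 1 + k1 r^2 times it, then the intrinsics apply), "xyz" and "orientation" of the camera in the world. Camera axes: x right, y down, z forward; pixel columns grow to the right and rows downward; lengths in m; the calibration is good to about 2 mm. A picture is of the moment at which its call begins. There is no depth.
- workorder.job_done(): hands the job in, once; it reports no verdict.
The state is a dict: "clock": time; "qpos": joint angles; "qd": joint speeds; "joint_efforts": joint torques, N m; "position": TCP position; "tool_rot": TCP orientation; "force": force on the tool from outside, world axes, zero at the start; "moment": the same for the moment, N m; "grip_width": finger opening in m.
Only numpy, scipy, OpenCV 4.12 (cv2) and the standard library are available. Lean on these libraries where they do the work, as an engineer would, in place of code of your own. Each camera call takes 0.05 s, during which the arm holds its last target. There are 200 camera calls.

## Working session

There is one attempt and no reset: what is moved stays moved. The work goes in short steps, Python scripts to look and compute and a tool call to move; the robot and the scene stay as the last step left them, time stands still between calls to the robot, and variables do not carry over. Pictures are saved under pics/ and viewed, about 8 in all and at most 12, crops included, and the job is handed in when it is done.

Besides the shell and the picture viewer there is one more tool, called after "Call:" by a JSON object that holds its "method" and its "body". drive_tool: Moves the arm, as the interface text tells. Its arguments: {"type":"object","properties":{"steps":{"type":"array"},"grip_force":{"type":"number"}},"required":["steps"]}

```bash
mkdir -p pics; ls; cat > h.py <<'E'
import numpy as np, cv2, json, math
from scipy.spatial.transform import Rotation as R
from workcell import monitor, grab_frame, workorder
def grab(name, fn=None):
    g=grab_frame(name)
    if fn: cv2.imwrite('pics/'+fn, cv2.cvtColor(np.asarray(g['frame']),cv2.COLOR_RGB2BGR))
    return g
def rot(g):
    o=np.array(g['orientation'],float)
    if o.shape==(3,3): return o
    if o.size==4: return R.from_quat(o).as_matrix()
    return R.from_euler('xyz',o).as_matrix()
def foc(g): return g['frame'].shape[0]/2/math.tan(math.radians(g['vertical_fov'])/2)
def ray(g,u,v):
    f=foc(g); d=np.array([(u-g['cx'])/f,(v-g['cy'])/f]); s=d.copy()
    for _ in range(30): s=d/(1+g['k1']*(s@s))
    return rot(g)@np.array([s[0],s[1],1.])
def onz(g,u,v,z):
    d=ray(g,u,v); p=np.array(g['xyz'],float); return p+d*(z-p[2])/d[2]
def proj(g,P):
    c=rot(g).T@(np.array(P,float)-np.array(g['xyz'])); s=c[:2]/c[2]; s=s*(1+g['k1']*(s@s)); f=foc(g)
    return np.array([g['cx']+f*s[0],g['cy']+f*s[1]])
E
python3 - <<'E'
from h import *
for n in ['top','scene','wrist']:
    g=grab(n,n+'0.png'); print(n,{k:g[k] for k in g if k!='frame'})
    np.savez
s=monitor.observe(); print(s)
E
```

```text
pics
top {'vertical_fov': 54.71813328321565, 'cx': 314.05930896358166, 'cy': 202.5164698785357, 'k1': -0.010858113233960916, 'xyz': array([0.34587517, 0.02414565, 1.14345667]), 'orientation': array([-3.00997935, -0.03336061, -1.5595366 ])}
scene {'vertical_fov': 57.63108573093885, 'cx': 321.36519289974916, 'cy': 193.07836264640946, 'k1': -0.0638535881138159, 'xyz': array([ 1.11997384, -0.16727266,  0.51447857]), 'orientation': array([-2.18958813, -0.00738583,  1.28716513])}
wrist {'vertical_fov': 61.41516853289331, 'cx': 314.3092180709095, 'cy': 193.9210978866456, 'k1': 0.004318068909533256, 'xyz': array([ 0.31280687, -0.54582069,  0.37311941]), 'orientation': array([ 2.85116162e+00,  1.73768153e-03, -1.16672108e+00])}
{'clock': 0.15, 'qpos': array([ 1.09580178,  0.52187741, -0.03632639,  1.59983544,  0.02119725,
        1.02110346, -0.11279336]), 'qd': array([-0.00093661, -0.00201179,  0.00041734, -0.00323425,  0.00079452,
       -0.00087737, -0.0017357 ]), 'joint_efforts': array([ 2.48756769e-03, -9.27389646e+01,  1.98104382e+00, -3.70046711e+01,
        1.79021282e-02,  6.50092989e-03,  7.76805155e-05]), 'position': array([ 0.24603051, -0.57429454,  0.24487267]), 'tool_rot': array([-1.57084979e+00,  8.37171580e-04, -1.16601057e+00]), 'force': array([-1.02285972,  0.12392664,  0.68437018]), 'moment': array([-0.00390147,  0.02540864,  0.08213324]), 'grip_width': 0.08563626191730728}
```

View pics/top0.png

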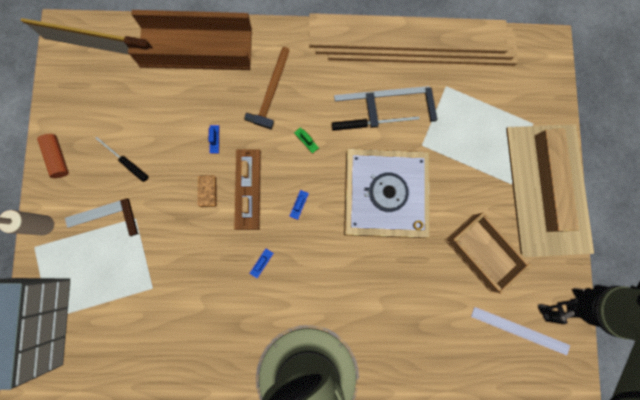

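View pics/scene0.png

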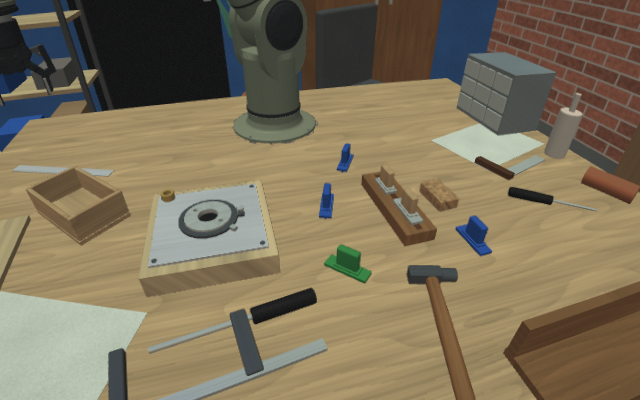

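Top view: the rest is at about (248,190) with spanners at (246,171) and (247,206). The station is at (388,193), and the blue and green look-alikes stand clear of both. I'll enlarge the rest and the ring to see which spanner is longer.

```bash
python3 - <<'E'
from h import *
t=grab('top'); s=grab('scene')
def c(g,x,y,w,h,k): return cv2.resize(cv2.cvtColor(g['frame'],cv2.COLOR_RGB2BGR)[y:y+h,x:x+w],None,fx=k,fy=k,interpolation=cv2.INTER_CUBIC)
a=c(t,228,145,40,90,6); b=c(t,345,148,90,90,6)
cv2.imwrite('pics/c1.png',np.hstack([a,b]))
for n,u,v,z in [('sp1',246,171,.034),('sp2',247,206,.034),('ring',388.5,192,.064),('rest c',248,190,.03),('r1',237,150,.03),('r2',261,150,.03),('r3',236,229,.03),('r4',260,229,.03),('s1',347,150,.05),('s2',429,150,.05),('s3',346,235,.05),('s4',430,236,.05),('blk',207,191,.03),('nut',418,226,.06)]:
    print(n,onz(t,u,v,z).round(3))
E
```

```text
sp1 [0.583 0.188 0.034]
sp2 [0.48  0.182 0.034]
ring [ 0.523 -0.222  0.064]
rest c [0.527 0.181 0.03 ]
r1 [0.646 0.217 0.03 ]
r2 [0.647 0.147 0.03 ]
r3 [0.414 0.211 0.03 ]
r4 [0.415 0.143 0.03 ]
s1 [ 0.647 -0.105  0.05 ]
s2 [ 0.652 -0.347  0.05 ]
s3 [ 0.4   -0.102  0.05 ]
s4 [ 0.4   -0.343  0.05 ]
blk [0.523 0.299 0.03 ]
nut [ 0.427 -0.306  0.06 ]
```

View pics/c1.png

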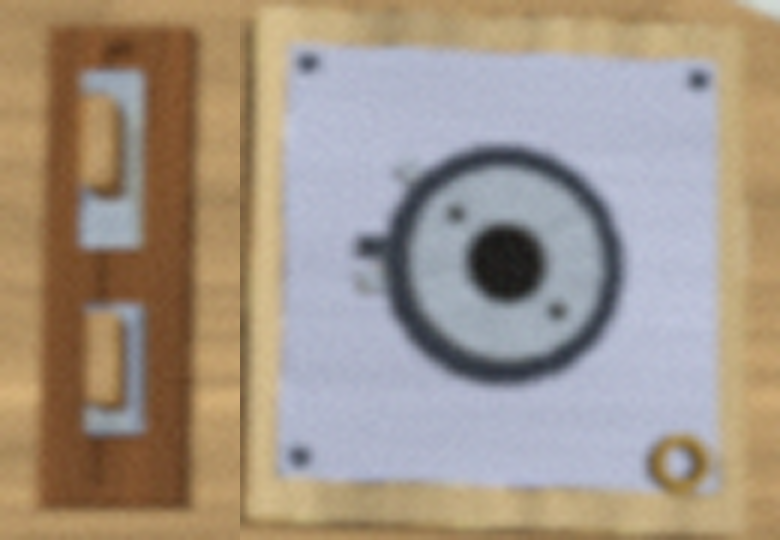

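The upper bar in the crop (about 178 px, so 30 px and 86 mm) is the long spanner at px (246.6,171.6). The lower one (about 22 px, 62 mm) is the small spanner. The holes lie about 45° anticlockwise of world x. First I'll hover over the ring for a wrist view.

Call:
{"method": "drive_tool", "body": {"steps": [60,18.5,23.5,0,1.5,60,18.5,23.5,0,1.5,60,18.5,23.5,0,1.5,60,18.5,23.5,0,1.5,60,18.5,23.5,0,1.5]}}

```text
clock: 0.67
position: [0.3393, -0.4558, 0.2453]
tool_rot: [-1.571, -0.0, -1.034]
force: [-0.4, -0.2, -1.1]
grip_width: 0.0599
```

Call:
{"method": "drive_tool", "body": {"steps": [60,18.5,23.5,0,1.5,60,18.5,23.5,0,1.5,60,18.5,23.5,0,1.5,60,18.5,23.5,0,1.5,60,18.5,23.5,0,1.5]}}

```text
clock: 1.08
position: [0.4318, -0.3382, 0.2454]
tool_rot: [-1.571, -0.0, -0.903]
force: [0.1, -0.7, 0.5]
grip_width: 0.0602
```

Call:
{"method": "drive_tool", "body": {"steps": [60,18.5,23.5,0,1.5,60,18.5,23.5,0,1.5,60,18.5,23.5,0,1.5,60,18.5,23.5,0,1.5,60,0,0,0,0]}}

```text
clock: 1.5
position: [0.5085, -0.2401, 0.2453]
tool_rot: [-1.568, 0.0, -0.791]
force: [-0.1, 1.2, 0.1]
grip_width: 0.0601
```

```bash
python3 - <<'E'
from h import *
s=monitor.observe(); print(s['position'],s['tool_rot'],s['clock'],s['qpos'][6])
g=grab('wrist','w1.png'); print(g['xyz'],g['orientation'])
np.save('w1.npy',g,allow_pickle=True)
E
```

```text
[ 0.50847134 -0.24010662  0.24529321] [-1.56812901e+00  4.85809920e-04 -7.91386685e-01] 1.5 -0.5572662950241439
[ 0.55981417 -0.18924036  0.37383525] [ 2.85413581e+00  7.16974490e-04 -7.92117068e-01]
```

View pics/w1.png

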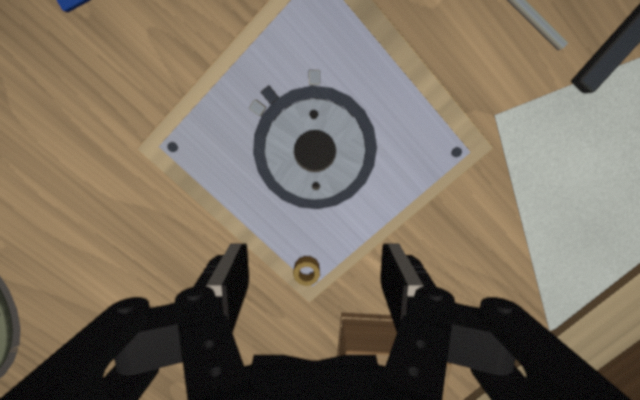

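The wrist view shows the holes at (313.5,114) and (316,186), and the bore at (315,148). I'll measure them and go over the rest.

```bash
cat >> h.py <<'E'
def blobs(g,m,amin=20):
    n,l,st,c=cv2.connectedComponentsWithStats(m.astype(np.uint8)); return [(st[i].tolist(),c[i].round(2)) for i in range(1,n) if st[i][4]>=amin]
def spot(g,u,v,r=9,dark=True):
    "weighted centroid of dark spot near u,v"
    gr=cv2.cvtColor(g['frame'],cv2.COLOR_RGB2GRAY).astype(float); u0,v0=int(u),int(v)
    w=gr[v0-r:v0+r+1,u0-r:u0+r+1]; bg=np.median(w); w=np.clip(bg-w-25,0,None)
    yy,xx=np.mgrid[v0-r:v0+r+1,u0-r:u0+r+1]; return (w*xx).sum()/w.sum(),(w*yy).sum()/w.sum()
E
python3 - <<'E'
from h import *
g=np.load('w1.npy',allow_pickle=True).item()
P=[onz(g,*spot(g,u,v),.066) for u,v in [(313.5,114),(316,186)]]
print(P,np.linalg.norm(P[0]-P[1]),'mid',(P[0]+P[1])/2,'ang',np.degrees(np.arctan2(*(P[0]-P[1])[1::-1])))
gr=cv2.cvtColor(g['frame'],cv2.COLOR_RGB2GRAY)
for b in blobs(g,(gr<90)&(np.hypot(*(np.mgrid[0:400,0:640]-np.array([150,315])[:,None,None]))<75),40): print(b,onz(g,*b[1],.066).round(4))
m=((gr<100)&(np.hypot(*(np.mgrid[0:400,0:640]-np.array([148,315])[:,None,None]))<62)).astype(np.uint8)
c=max(cv2.findContours(m,cv2.RETR_EXTERNAL,cv2.CHAIN_APPROX_NONE)[0],key=len)
W=np.array([onz(g,*p[0],.062)[:2] for p in c],np.float32); print(cv2.fitEllipse(W))
E
```

```text
[array([ 0.54724375, -0.20018064,  0.066     ]), array([ 0.50170621, -0.24776506,  0.066     ])] 0.06586307156547326 mid [ 0.52447498 -0.22397285  0.066     ] ang 46.25919970323171
([254, 86, 122, 122, 3814], array([312.82, 141.31])) [ 0.5295 -0.2169  0.066 ]
([310, 110, 8, 9, 62], array([313.4 , 113.89])) [ 0.5472 -0.2002  0.066 ]
([294, 130, 42, 42, 1388], array([314.46, 150.31])) [ 0.5247 -0.2238  0.066 ]
([312, 182, 8, 8, 46], array([315.41, 185.24])) [ 0.5017 -0.2477  0.066 ]
((0.5243377089500427, -0.22418788075447083), (0.11264042556285858, 0.11314300447702408), 73.69992065429688)
```

Call:
{"method": "drive_tool", "body": {"steps": [60,3.6,28.5,0,-3,60,3.6,28.5,0,-3,60,3.6,28.5,0,-3,60,3.6,28.5,0,-3,60,3.6,28.5,0,-3]}}

```text
clock: 1.97
position: [0.5228, -0.1026, 0.2453]
tool_rot: [-1.571, -0.0, -1.065]
force: [0.6, 0.4, -0.3]
grip_width: 0.0601
```

Call:
{"method": "drive_tool", "body": {"steps": [60,3.6,28.5,0,-3,60,3.6,28.5,0,-3,60,3.6,28.5,0,-3,60,3.6,28.5,0,-3,60,3.6,28.5,0,-3]}}

```text
clock: 2.38
position: [0.541, 0.0399, 0.2453]
tool_rot: [-1.571, -0.0, -1.327]
force: [0.8, -0.1, 0.4]
grip_width: 0.06
```

Call:
{"method": "drive_tool", "body": {"steps": [60,3.6,28.5,0,-3,60,3.6,28.5,0,-3,60,3.6,28.5,0,-3,60,3.6,28.5,0,-3,60,3.6,28.5,0,-1.5]}}

```text
clock: 2.8
position: [0.5593, 0.1825, 0.2453]
tool_rot: [-1.571, -0.0, -1.563]
force: [0.2, -1.1, 0.6]
grip_width: 0.0602
```

Call:
{"method": "drive_tool", "body": {"steps": [60,0,0,0,0,60,0,0,0,0,60,0,0,0,0,60,0,0,0,0,60,0,0,0,0]}}

```text
clock: 3.22
position: [0.5593, 0.1806, 0.2454]
tool_rot: [-1.571, -0.0, -1.56]
force: [-0.1, 0.2, -0.2]
grip_width: 0.0599
```

```bash
python3 - <<'E'
from h import *
s=monitor.observe(); print(s['position'],s['tool_rot'],s['clock'],s['qpos'][6])
g=grab('wrist','w2.png'); print(g['xyz'],g['orientation'])
np.save('w2.npy',g,allow_pickle=True)
E
```

```text
[0.55931016 0.18058892 0.24541327] [-1.57063343e+00 -3.75481190e-04 -1.56034792e+00] 3.2167 -2.0525005467107555
[0.63194899 0.18110635 0.37373871] [ 2.85099199e+00  7.46429551e-04 -1.56110467e+00]
```

View pics/w2.png

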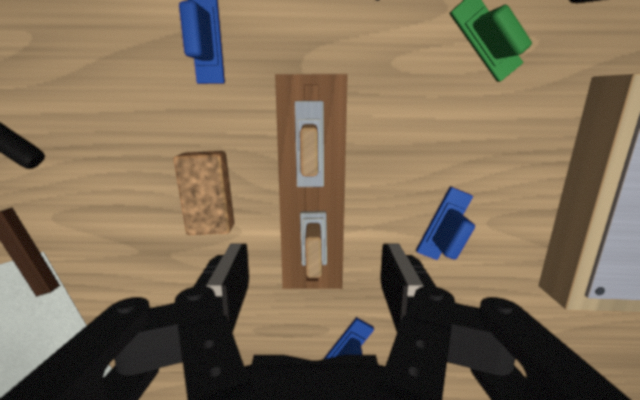

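The wrist view confirms it: the long spanner's bar is at (310,144), rows 100–188, and the small one is at (314,245). Next I'll measure the bar's corners.

```bash
cat >> h.py <<'E'
def graybar(g,box,z):
    u0,v0,u1,v1=box; hsv=cv2.cvtColor(g['frame'],cv2.COLOR_RGB2HSV)
    m=np.zeros(hsv.shape[:2],np.uint8); m[v0:v1,u0:u1]=((hsv[...,1]<70)&(hsv[...,2]>90))[v0:v1,u0:u1]
    c=max(cv2.findContours(m,cv2.RETR_EXTERNAL,cv2.CHAIN_APPROX_NONE)[0],key=cv2.contourArea)
    W=np.array([onz(g,*p[0],z)[:2] for p in c]); k=1000
    return cv2.minAreaRect(((W-W.mean(0))*k).astype(np.float32)),W.mean(0)
E
python3 - <<'E'
from h import *
g=np.load('w2.npy',allow_pickle=True).item()
r,c=graybar(g,(285,90,340,200),.038); print(c+np.array(r[0])/1000,r[1:])
# rest top edges
hsv=cv2.cvtColor(g['frame'],cv2.COLOR_RGB2HSV)
for q in [(277,74),(347,74),(282,289),(343,289)]: print(onz(g,*q,.03).round(4))
for q in [(310,85),(310,200)]: print(onz(g,*q,.03).round(4))
print(onz(g,310,150,.082))
E
```

```text
[0.58232283 0.1862599 ] ((86.66375732421875, 28.102092742919922), 0.9821791052818298)
[0.6493 0.2174 0.03  ]
[0.6499 0.1501 0.03  ]
[0.4133 0.2168 0.03  ]
[0.4141 0.1459 0.03  ]
[0.6395 0.1856 0.03  ]
[0.5223 0.1849 0.03  ]
[0.58455896 0.18461523 0.082     ]
```

Call:
{"method": "drive_tool", "body": {"steps": [50,4.6,1.1,-30,0.4,50,4.6,1.1,-30,0,50,4.6,1.1,-30,0,50,4.6,1.2,-30,0,50,4.6,1.2,-30,0]}}

```text
clock: 3.68
position: [0.5824, 0.187, 0.0941]
tool_rot: [-1.57, 0.0, -1.553]
force: [-0.1, 0.7, -0.3]
grip_width: 0.0499
```

Call:
{"method": "drive_tool", "body": {"steps": [50,0,0,-15,0,50,0,0,-12,0,50,0,0,-8,0,50,0,0,0,0,50,0,0,0,0]}}

```text
clock: 4.1
position: [0.5824, 0.1876, 0.0609]
tool_rot: [-1.57, 0.0, -1.552]
force: [0.6, 0.2, -0.3]
grip_width: 0.05
```

Call:
{"method": "drive_tool", "body": {"steps": [10,0,-1,0,0,10,0,0,0,0,10,0,0,0,0,10,0,0,0,0,10,0,0,0,0], "grip_force": 60}}

```text
clock: 4.52
position: [0.5826, 0.1868, 0.0613]
tool_rot: [-1.569, 0.0, -1.552]
force: [-1.6, -1.2, 7.4]
grip_width: 0.0149
```

Call:
{"method": "drive_tool", "body": {"steps": [10,0,0,0,0,10,0,0,5,0,10,0,0,10,0,10,0,0,15,0,10,0,0,20,0]}}

```text
clock: 4.93
position: [0.5816, 0.1866, 0.1108]
tool_rot: [-1.572, -0.0, -1.552]
force: [0.7, -0.2, -1.9]
grip_width: 0.0154
```

Call:
{"method": "drive_tool", "body": {"steps": [10,0,0,20,0,10,0,0,20,0,10,0,0,20,0,10,0,0,0,0,10,0,0,0,0]}}

```text
clock: 5.35
position: [0.5826, 0.1869, 0.1719]
tool_rot: [-1.569, 0.001, -1.552]
force: [0.2, -0.2, -3.0]
grip_width: 0.0154
```

```bash
python3 - <<'E'
from h import *
s=monitor.observe(); print(s['position'],s['tool_rot'],s['clock'],s['force'],s['grip_width'])
g=grab('wrist','w3.png'); np.save('w3.npy',g,allow_pickle=True)
E
```

```text
[0.58256079 0.18688806 0.17191979] [-1.56851593e+00  8.12017977e-04 -1.55174823e+00] 5.35 [ 0.16490724 -0.2335392  -3.00779487] 0.015376145437558449
```

View pics/w3.png

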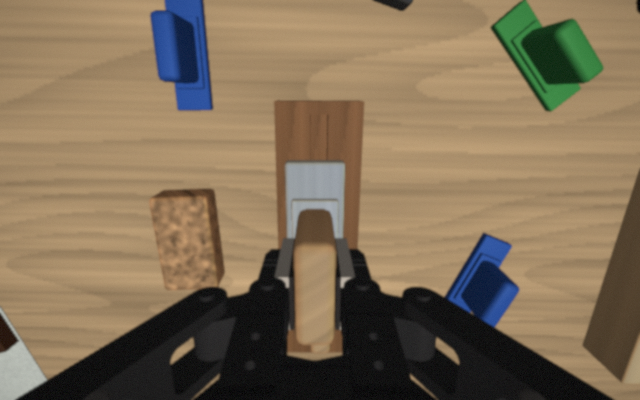

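The spanner is held, and the bar's front edge shows at row 163, columns 286–344. I'll check the bar's pose in the tool frame.

```bash
python3 - <<'E'
from h import *
g=np.load('w3.npy',allow_pickle=True).item(); s=monitor.observe(); p=s['position']
hsv=cv2.cvtColor(g['frame'],cv2.COLOR_RGB2HSV); m=(hsv[...,1]<70)&(hsv[...,2]>90)
z=p[2]-.0233
def edges(v):
    r=np.where(m[v,275:360])[0]+275; return r[0]-.5,r[-1]+.5
L=[];Rr=[]
for v in range(167,195,3):
    a,b=edges(v); L.append(onz(g,a,v,z)); Rr.append(onz(g,b,v,z))
L=np.array(L);Rr=np.array(Rr)
F=[]
for u in range(291,341,4):
    c=np.where(m[150:200,u])[0][0]+150-.5; F.append(onz(g,u,c,z))
F=np.array(F)
print('width',np.median(L[:,1]-Rr[:,1])*1e3,'mid y',((L+Rr)/2)[:,1].round(4),'mid x',L[[0,-1],0])
print('front x',F[:,0].round(4)); print('slope ang deg', np.degrees(np.polyfit(L[:,0],L[:,1],1)[0]),np.degrees(np.polyfit(Rr[:,0],Rr[:,1],1)[0]),-np.degrees(np.polyfit(F[:,1],F[:,0],1)[0]))
print('TCP',p, 'yaw',np.degrees(s['tool_rot'][2])+90)
E
```

```text
width 28.090525418670147 mid y [0.1875 0.1875 0.1874 0.1874 0.1874 0.1873 0.1873 0.1873 0.1873 0.1872] mid x [0.6222871 0.6092457]
front x [0.6254 0.6254 0.6255 0.6255 0.6255 0.6256 0.6256 0.6256 0.6257 0.6257
 0.6257 0.6258 0.6258]
slope ang deg -0.39780474241678776 2.510362425031778 1.067677694632076
TCP [0.58205428 0.18666438 0.17076079] yaw 1.090953180691102
```

Bar width 28.1 mm, and its centre and yaw agree with the TCP to about 0.2 mm. I'll carry it to just behind the ring and look once more.

Call:
{"method": "drive_tool", "body": {"steps": [10,-5.9,-29.5,0,3,10,-5.9,-29.5,0,3,10,-5.9,-29.5,0,3,10,-5.9,-29.5,0,3,10,-5.9,-29.5,0,3]}}

```text
clock: 5.82
position: [0.5515, 0.0379, 0.1694]
tool_rot: [-1.572, 0.0, -1.287]
force: [0.2, -1.1, -2.3]
grip_width: 0.0153
```

Call:
{"method": "drive_tool", "body": {"steps": [10,-5.9,-29.5,0,3,10,-5.9,-29.5,0,3,10,-5.9,-29.5,0,3,10,-5.9,-29.5,0,3,10,-5.9,-29.5,0,3]}}

```text
clock: 6.23
position: [0.5221, -0.1096, 0.1695]
tool_rot: [-1.572, 0.001, -1.025]
force: [0.1, -0.9, -2.5]
grip_width: 0.015
```

Call:
{"method": "drive_tool", "body": {"steps": [10,-5.9,-29.5,0,3,10,-5.9,-29.5,0,3,10,-5.9,-29.5,0,3,10,-5.9,-29.5,0,3,10,-5.9,-29.5,0,3.2]}}

```text
clock: 6.65
position: [0.4926, -0.257, 0.1695]
tool_rot: [-1.571, 0.002, -0.76]
force: [0.2, 0.0, -0.6]
grip_width: 0.0154
```

Call:
{"method": "drive_tool", "body": {"steps": [10,0,0,0,0,10,0,0,0,0,10,0,0,0,0,10,0,0,0,0,10,0,0,0,0]}}

```text
clock: 7.07
position: [0.4939, -0.2546, 0.1701]
tool_rot: [-1.571, 0.0, -0.761]
force: [-0.4, -0.8, -1.5]
grip_width: 0.0154
```

```bash
python3 - <<'E'
from h import *
s=monitor.observe(); print(s['position'],s['tool_rot'],s['clock'],s['force'],s['grip_width'])
g=grab('wrist','w4.png'); np.save('w4.npy',g,allow_pickle=True)
for a in (0,180):
    a=np.radians(46.3+a); print(proj(g,[.5245+.033*np.cos(a),-.224+.033*np.sin(a),.066]))
print(proj(g,[.5245,-.224,.066]))
E
```

```text
[ 0.49389291 -0.25464191  0.17013939] [-1.57069319e+00  4.68507330e-04 -7.61488308e-01] 7.0667 [-0.42073602 -0.76250139 -1.54266628] 0.015444099161526307
[316.33639351  87.54251083]
[316.12823483 184.44721456]
[316.22787178 137.98833185]
```

View pics/w4.png

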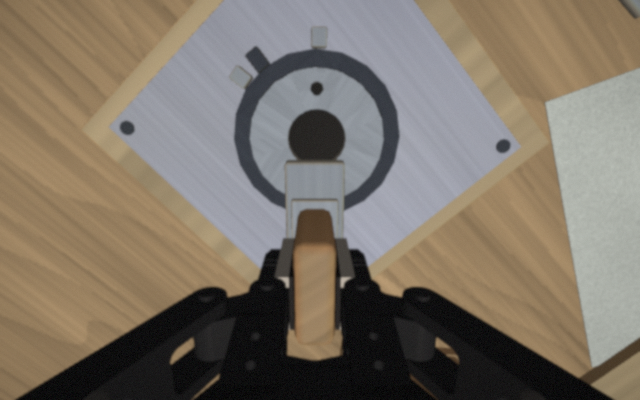

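The far hole shows at (316.5,88.5), where (316.3,87.5) was predicted. I'll refine that.

```bash
python3 - <<'E'
from h import *
g=np.load('w4.npy',allow_pickle=True).item()
h=onz(g,*spot(g,316,88),.066); print(spot(g,316,88),h, 'pred',[.5245+.033*np.cos(np.radians(46.3)),-.224+.033*np.sin(np.radians(46.3))])
gr=cv2.cvtColor(g['frame'],cv2.COLOR_RGB2GRAY)
b=[]
for th in np.radians(np.r_[-60:45:3,135:160:3,-150:-125:3]): # skip lug / bar; outer dark ring edge, z .062
    for r in np.arange(95,65,-.5):
        u,v=316+r*np.sin(th),136+0-r*np.cos(th)
    pass
yy,xx=np.mgrid[0:400,0:640]; bore=(gr<90)&(np.hypot(xx-316,yy-137)<36)&(yy<150)
c=max(cv2.findContours(bore.astype(np.uint8),cv2.RETR_EXTERNAL,cv2.CHAIN_APPROX_NONE)[0],key=len)[:,0]
c=c[c[:,1]<148]; W=np.array([onz(g,*p,.066)[:2] for p in c])
A=np.c_[2*W,np.ones(len(W))]; x=np.linalg.lstsq(A,(W**2).sum(1),rcond=None)[0]; print('bore',x[:2],np.sqrt(x[2]+x[:2]@x[:2]))
m=((gr<105)&(np.hypot(xx-316,yy-132)<90)&(np.hypot(xx-316,yy-132)>60)&(yy<190)).astype(np.uint8)
c=max(cv2.findContours(m,cv2.RETR_EXTERNAL,cv2.CHAIN_APPROX_NONE)[0],key=len)[:,0]
W=np.array([onz(g,*p,.062)[:2] for p in c]); r=np.hypot(*(W-[.5245,-.224]).T); W=W[(r>.054)&(r<.062)]
A=np.c_[2*W,np.ones(len(W))]; x=np.linalg.lstsq(A,(W**2).sum(1),rcond=None)[0]; print('outer',len(W),x[:2],np.sqrt(x[2]+x[:2]@x[:2]))
E
```

```text
(np.float64(316.3792126876239), np.float64(88.02492211838006)) [ 0.54711091 -0.20038084  0.066     ] pred [np.float64(0.5472991195655363), np.float64(-0.20014208418498425)]
bore [ 0.52441771 -0.22407619] 0.01902833472461766
outer 378 [ 0.52455655 -0.22345175] 0.056891882123934125
```

Everything agrees within about 0.3 mm: centre (0.5244,-0.2240), hole line 46.3°. Now above the holes.

Call:
{"method": "drive_tool", "body": {"steps": [10,10,10,0,0,10,10,10,0,0,10,10.5,10.6,-10,0,10,0,0,-20,0,10,0,0,-15,0]}}

```text
clock: 7.53
position: [0.5256, -0.2229, 0.1246]
tool_rot: [-1.57, -0.0, -0.76]
force: [-0.6, -0.2, -3.1]
grip_width: 0.0153
```

Call:
{"method": "drive_tool", "body": {"steps": [10,0,0,-8,0,10,0,0,-4,0,10,0,0,0,0,10,0,0,0,0,10,0,0,0,0]}}

```text
clock: 7.95
position: [0.5246, -0.2252, 0.1141]
tool_rot: [-1.57, -0.001, -0.763]
force: [-0.4, 0.6, -1.1]
grip_width: 0.0158
```

Call:
{"method": "drive_tool", "body": {"steps": [10,0,0,0,0,10,0,0,0,0,10,0,0,0,0,10,0,0,0,0,10,0,0,0,0]}}

```text
clock: 8.37
position: [0.5241, -0.2253, 0.1134]
tool_rot: [-1.571, -0.0, -0.763]
force: [-0.2, -0.2, -3.1]
grip_width: 0.015
```

```bash
python3 - <<'E'
from h import *
for _ in range(4):
    s=monitor.observe(); g=grab('wrist'); print(s['position'].round(4),s['force'].round(1),s['moment'].round(2),g['xyz'].round(4), proj(g,[.5244+.033*np.cos(.808),-.224+.033*np.sin(.808),.066]).round(1))
cv2.imwrite('pics/w5.png',cv2.resize(cv2.cvtColor(g['frame'],cv2.COLOR_RGB2BGR)[80:300,200:440],None,fx=2.5,fy=2.5))
E
```

```text
[ 0.5241 -0.2253  0.1134] [-0.2 -0.2 -3.1] [ 0.01 -0.03 -0.02] [ 0.5742 -0.1726  0.2417] [313.5 168.9]
[ 0.5241 -0.2253  0.1134] [-0.1 -1.3 -1.8] [ 0.01 -0.02 -0.04] [ 0.5742 -0.1726  0.2417] [313.6 168.9]
[ 0.5241 -0.2252  0.1133] [-0.6 -0.7 -1.6] [0.03 0.01 0.02] [ 0.5742 -0.1726  0.2417] [313.6 168.9]
[ 0.5241 -0.2252  0.1133] [-0.8 -0.1 -2.4] [-0.04  0.01 -0.02] [ 0.5742 -0.1726  0.2416] [313.6 168.9]
```

Call:
{"method": "drive_tool", "body": {"steps": [10,0.3,1.3,0,0,10,0,0,-2,0,10,0,0,-2,0,10,0,0,-1.5,0,10,0,0,0,0]}}

```text
clock: 8.98
position: [0.5242, -0.2238, 0.1073]
tool_rot: [-1.571, 0.001, -0.763]
force: [0.0, -0.1, -2.6]
grip_width: 0.0154
```

Call:
{"method": "drive_tool", "body": {"steps": [10,0,0,-1,0,10,0,0,-1,0,10,0,0,-1,0,10,0,0,0,0,10,0,0,0,0]}}

```text
clock: 9.4
position: [0.5244, -0.2239, 0.1048]
tool_rot: [-1.571, 0.0, -0.763]
force: [0.1, 0.2, -1.6]
grip_width: 0.0151
```

Call:
{"method": "drive_tool", "body": {"steps": [10,0,0,-1,0,10,0,0,-1,0,10,0,0,-1,0,10,0,0,-0.5,0,10,0,0,0,0]}}

```text
clock: 9.82
position: [0.5244, -0.2239, 0.1011]
tool_rot: [-1.571, 0.0, -0.763]
force: [-0.5, -0.1, -1.4]
grip_width: 0.0156
```

Call:
{"method": "drive_tool", "body": {"steps": [10,0,0,-1,0,10,0,0,-1,0,10,0,0,-0.5,0,10,0,0,0,0,10,0,0,0,0]}}

```text
clock: 10.23
position: [0.5244, -0.2239, 0.0988]
tool_rot: [-1.571, 0.0, -0.763]
force: [-0.3, 0.7, -2.1]
grip_width: 0.0153
```

Both pins are in the holes with no contact force. Now the last 1.5 mm.

Call:
{"method": "drive_tool", "body": {"steps": [10,0,0,-0.6,0,10,0,0,-0.4,0,10,0,0,-0.3,0,10,0,0,-0.3,0,10,0,0,0,0]}}

```text
clock: 10.65
position: [0.5244, -0.2239, 0.0973]
tool_rot: [-1.571, -0.0, -0.763]
force: [-1.2, -0.4, 0.8]
grip_width: 0.0152
```

Call:
{"method": "drive_tool", "body": {"steps": [10,0,0,-0.2,0,10,0,0,0,0,10,0,0,0,0,10,0,0,0,0,10,0,0,0,0]}}

```text
clock: 11.07
position: [0.5244, -0.2239, 0.0972]
tool_rot: [-1.571, -0.0, -0.763]
force: [-2.0, 1.1, 5.2]
grip_width: 0.0151
```

Seated with about 7 N at z=0.0972. Now turning clockwise.

Call:
{"method": "drive_tool", "body": {"steps": [10,0,0,0.1,0,10,0,0,0,-2,10,0,0,0,-3,10,0,0,0,-3,10,0,0,0,-3]}}

```text
clock: 11.48
position: [0.5245, -0.2239, 0.0973]
tool_rot: [-1.571, -0.0, -0.957]
force: [-1.2, 1.1, 3.9]
grip_width: 0.015
```

```bash
cat > o.py <<'E'
from h import *
s=monitor.observe(); print(s['clock'],s['position'].round(4),s['force'].round(1),s['moment'].round(2),np.degrees(s['tool_rot'][2]).round(2),s['grip_width'].round(4))
E
python3 o.py
```

```text
Traceback (most recent call last):
  File "o.py", line 2, in <module>
    s=monitor.observe(); print(s['clock'],s['position'].round(4),s['force'].round(1),s['moment'].round(2),np.degrees(s['tool_rot'][2]).round(2),s['grip_width'].round(4))
                                                                                                                                                ^^^^^^^^^^^^^^^^^^^^^
AttributeError: 'float' object has no attribute 'round'
```

Call:
{"method": "drive_tool", "body": {"steps": [10,0,0,0,-3,10,0,0,0,-3,10,0,0,0,-3,10,0,0,0,-3,10,0,0,0,-3]}}

```text
clock: 11.9
position: [0.5246, -0.2239, 0.0972]
tool_rot: [-1.57, -0.0, -1.219]
force: [-0.5, -0.2, 3.4]
grip_width: 0.0153
```

```bash
python3 o.py
```

```text
Traceback (most recent call last):
  File "o.py", line 2, in <module>
    s=monitor.observe(); print(s['clock'],s['position'].round(4),s['force'].round(1),s['moment'].round(2),np.degrees(s['tool_rot'][2]).round(2),s['grip_width'].round(4))
                                                                                                                                                ^^^^^^^^^^^^^^^^^^^^^
AttributeError: 'float' object has no attribute 'round'
```

```bash
sed -i "s/,s\['grip_width'\].round(4)//" o.py; python3 o.py
```

```text
11.9 [ 0.5246 -0.2239  0.0972] [-0.5 -0.2  3.4] [0.08 0.09 0.15] -69.85
```

Call:
{"method": "drive_tool", "body": {"steps": [10,0,0,0,-2,10,0,0,0,-2,10,0,0,0,-2,10,0,0,0,-2,10,0,0,0,-2]}}

```text
clock: 12.32
position: [0.5247, -0.2239, 0.0972]
tool_rot: [-1.57, -0.0, -1.393]
force: [0.5, -0.5, 3.0]
grip_width: 0.0154
```

```bash
python3 o.py
```

```text
12.3167 [ 0.5247 -0.2239  0.0972] [ 0.5 -0.5  3. ] [0.06 0.02 0.14] -79.8
```

Call:
{"method": "drive_tool", "body": {"steps": [10,0,0,0,-2,10,0,0,0,-2,10,0,0,0,-2,10,0,0,0,-2,10,0,0,0,-2]}}

```text
clock: 12.73
position: [0.5247, -0.2241, 0.0973]
tool_rot: [-1.57, -0.0, -1.567]
force: [0.5, -1.8, 2.2]
grip_width: 0.0155
```

```bash
python3 o.py
```

```text
12.7333 [ 0.5247 -0.2241  0.0973] [ 0.5 -1.8  2.2] [-0.34 -0.    0.38] -89.79
```

Call:
{"method": "drive_tool", "body": {"steps": [10,0,0,0,-2,10,0,0,0,-2,10,0,0,0,-2,10,0,0,0,-1,10,0,0,0,-1]}}

```text
clock: 13.15
position: [0.5247, -0.2241, 0.0973]
tool_rot: [-1.57, -0.0, -1.706]
force: [0.8, -1.9, 2.9]
grip_width: 0.0154
```

```bash
python3 o.py
```

```text
13.15 [ 0.5247 -0.2241  0.0973] [ 0.8 -1.9  2.9] [-0.5  -0.2   0.38] -97.73
```

Call:
{"method": "drive_tool", "body": {"steps": [10,0,0,0,-1.5,10,0,0,0,-1.5,10,0,0,0,-1.5,10,0,0,0,-1.5,10,0,0,0,-1]}}

```text
clock: 13.57
position: [0.5247, -0.2241, 0.0973]
tool_rot: [-1.57, -0.0, -1.83]
force: [2.0, -3.8, 3.8]
grip_width: 0.0153
```

```bash
python3 o.py
```

```text
13.5667 [ 0.5247 -0.2241  0.0973] [ 2.  -3.8  3.8] [-0.96 -0.58  0.38] -104.85
```

Call:
{"method": "drive_tool", "body": {"steps": [10,0,0,0,-1,10,0,0,0,-1,10,0,0,0,-1,10,0,0,0,-1,10,0,0,0,0]}}

```text
clock: 13.98
position: [0.5247, -0.2241, 0.0972]
tool_rot: [-1.57, -0.0, -1.899]
force: [2.9, -5.1, 4.0]
grip_width: 0.0152
```

```bash
python3 o.py
```

```text
13.9833 [ 0.5247 -0.2241  0.0972] [ 2.9 -5.1  4. ] [-0.99 -0.59  0.13] -108.82
```

Call:
{"method": "drive_tool", "body": {"steps": [10,0.2,-0.3,0,-1,10,0,0,0,-1,10,0,0,0,-0.7,10,0,0,0,-0.7,10,0,0,0,-0.6]}}

```text
clock: 14.4
position: [0.5247, -0.2241, 0.0973]
tool_rot: [-1.571, 0.0, -1.969]
force: [2.6, -3.3, 6.0]
grip_width: 0.0153
```

```bash
python3 o.py
```

```text
14.4 [ 0.5247 -0.2241  0.0973] [ 2.6 -3.3  6. ] [-0.69 -0.37  0.36] -112.8
```

Call:
{"method": "drive_tool", "body": {"steps": [10,0,0,0,-0.6,10,0,0,0,-0.6,10,0,0,0,-0.6,10,0,0,0,-0.6,10,0,0,0,-0.6]}}

```text
clock: 14.82
position: [0.5247, -0.2242, 0.0972]
tool_rot: [-1.571, 0.0, -2.021]
force: [0.8, -2.8, 6.6]
grip_width: 0.0154
```

```bash
python3 o.py
```

```text
14.8167 [ 0.5247 -0.2242  0.0972] [ 0.8 -2.8  6.6] [-0.72 -0.4   0.3 ] -115.8
```

Call:
{"method": "drive_tool", "body": {"steps": [10,0,0,0,-0.6,10,0,0,0,-0.6,10,0,0,0,-0.6,10,0,0,0,-0.6,10,0,0,0,-0.6]}}

```text
clock: 15.23
position: [0.5247, -0.2242, 0.0972]
tool_rot: [-1.571, -0.0, -2.072]
force: [0.9, -4.0, 7.1]
grip_width: 0.0153
```

```bash
python3 o.py; python3 - <<'E'
from h import *
g=grab('wrist'); print(monitor.observe()['qpos'][6]); cv2.imwrite('pics/w6.png',cv2.cvtColor(g['frame'],cv2.COLOR_RGB2BGR))
E
```

```text
15.2333 [ 0.5247 -0.2242  0.0972] [ 0.9 -4.   7.1] [-0.8  -0.3   1.34] -118.74
-1.7216173037946298
```

View pics/w6.png

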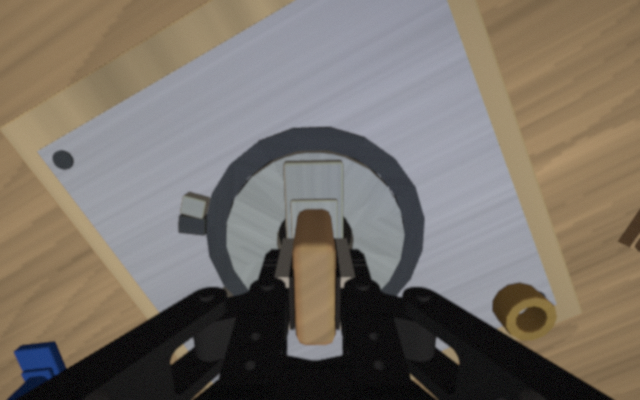

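The moment jumped to 1.34 N m and the lug sits against the stop block at (193,210), so it is at the stop. I'll hold, relieve the moment, then lift.

Call:
{"method": "drive_tool", "body": {"steps": [10,0,0,0,0,10,0,0,0,0,10,0,0,0,0,10,0,0,0,0.8,10,0,0,0,0.7]}}

```text
clock: 15.7
position: [0.5247, -0.2242, 0.0972]
tool_rot: [-1.571, 0.0, -2.046]
force: [1.9, -3.4, 5.9]
grip_width: 0.0152
```

```bash
python3 o.py
```

```text
15.7 [ 0.5247 -0.2242  0.0972] [ 1.9 -3.4  5.9] [-0.66 -0.38  0.3 ] -117.22
```

Call:
{"method": "drive_tool", "body": {"steps": [10,0,0,1,0.5,10,0,0,2,0,10,0,0,3,0,10,0,0,4,0,10,0,0,4,0]}}

```text
clock: 16.12
position: [0.5242, -0.2238, 0.1113]
tool_rot: [-1.572, 0.0, -2.037]
force: [0.9, 0.2, -2.1]
grip_width: 0.0153
```

```bash
python3 o.py
```

```text
16.1167 [ 0.5242 -0.2238  0.1113] [ 0.9  0.2 -2.1] [-0.   -0.04  0.06] -116.74
```

Out cleanly. I'll lift, carry it back over the rest slot, and check the held pose and lock ring from above.

Call:
{"method": "drive_tool", "body": {"steps": [10,0,0,14,0,10,0,0,14,0,10,3.9,27.4,14,1.8,10,3.9,27.4,10,1.8,10,3.9,27.4,8,1.8]}}

```text
clock: 16.53
position: [0.5362, -0.141, 0.1724]
tool_rot: [-1.57, 0.0, -1.943]
force: [0.7, 0.3, -2.2]
grip_width: 0.0153
```

Call:
{"method": "drive_tool", "body": {"steps": [10,3.9,27.4,0,1.8,10,3.9,27.4,0,1.8,10,3.9,27.4,0,1.8,10,3.9,27.4,0,1.8,10,3.9,27.4,0,1.8]}}

```text
clock: 16.95
position: [0.5555, -0.0035, 0.1716]
tool_rot: [-1.571, 0.0, -1.785]
force: [-0.1, 0.4, -1.3]
grip_width: 0.0153
```

Call:
{"method": "drive_tool", "body": {"steps": [10,3.9,27.4,0,1.9,10,3.9,27.4,0,1.9,10,3.9,27.4,0,1.9,10,3.9,27.4,0,1.9,10,3.9,27.4,0,1.9]}}

```text
clock: 17.37
position: [0.575, 0.1334, 0.1715]
tool_rot: [-1.571, -0.0, -1.619]
force: [0.9, -0.0, -1.6]
grip_width: 0.0153
```

Call:
{"method": "drive_tool", "body": {"steps": [10,3.9,27.4,0,1.9,10,3.9,27.4,0,1.9,10,0,0,0,0,10,0,0,0,0,10,0,0,0,0]}}

```text
clock: 17.78
position: [0.5828, 0.1862, 0.1712]
tool_rot: [-1.571, -0.001, -1.554]
force: [-0.2, 0.5, -2.2]
grip_width: 0.015
```

```bash
python3 o.py; python3 - <<'E'
from h import *
w=grab('wrist'); t=grab('top'); 
a=cv2.resize(t['frame'][160:230,345:425],None,fx=5,fy=5,interpolation=cv2.INTER_CUBIC); b=w['frame'][80:400,170:490]
b=cv2.resize(b,(350,350)); cv2.imwrite('pics/w7.png',cv2.cvtColor(np.hstack([a,b]),cv2.COLOR_RGB2BGR))
p=monitor.observe()['position']; z=p[2]-.0233
hsv=cv2.cvtColor(w['frame'],cv2.COLOR_RGB2HSV); m=(hsv[...,1]<70)&(hsv[...,2]>90)
F=np.array([onz(w,u,np.where(m[150:200,u])[0][0]+149.5,z) for u in range(291,341,4)])
L=[]
for v in range(167,190,3):
    r=np.where(m[v,275:360])[0]+275; L.append((onz(w,r[0]-.5,v,z)+onz(w,r[-1]+.5,v,z))/2)
print('front',F[:,0].mean(), -np.degrees(np.polyfit(F[:,1],F[:,0],1)[0]),'mid',np.mean(L,0),'expected pins line slot y',.1863)
E
```

```text
17.7833 [0.5828 0.1862 0.1712] [-0.2  0.5 -2.2] [ 0.01 -0.01 -0.05] -89.05
front 0.6260351919274131 0.9152854261862773 mid [0.61803434 0.18662416 0.14795437] expected pins line slot y 0.1863
```

View pics/w7.png

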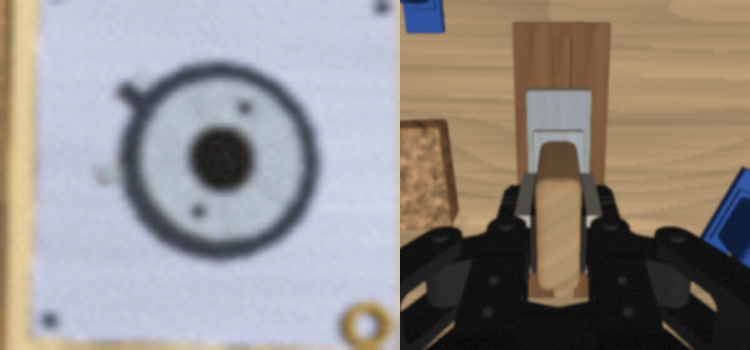

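The lug is against its stop block (crop (130,92)) and the spanner is lined up over the slot. I'll lower it.

Call:
{"method": "drive_tool", "body": {"steps": [10,0,0,-20,0,10,0,0,-25,0,10,0,0,-20,0,10,0,0,-15,0,10,0,0,-10,0]}}

```text
clock: 18.3
position: [0.5826, 0.1856, 0.0796]
tool_rot: [-1.572, -0.001, -1.555]
force: [-0.1, 0.4, -1.8]
grip_width: 0.0152
```

Call:
{"method": "drive_tool", "body": {"steps": [10,0,0,-6,0,10,0,0,-5,0,10,0,0,-4,0,10,0,0,-2,0,10,0,0,0,0]}}

```text
clock: 18.72
position: [0.5832, 0.1868, 0.0642]
tool_rot: [-1.571, 0.0, -1.554]
force: [-0.1, -0.3, -1.4]
grip_width: 0.0153
```

```bash
python3 o.py
```

```text
18.7167 [0.5832 0.1868 0.0642] [-0.1 -0.3 -1.4] [-0.03 -0.04 -0.  ] -89.01
```

Call:
{"method": "drive_tool", "body": {"steps": [10,0,0,-1,0,10,0,0,-0.8,0,10,0,0,-0.5,0,10,0,0,-0.5,0,10,0,0,0,0]}}

```text
clock: 19.13
position: [0.5832, 0.1869, 0.0614]
tool_rot: [-1.571, 0.0, -1.553]
force: [0.5, 0.3, -1.4]
grip_width: 0.0155
```

```bash
python3 o.py
```

```text
19.1333 [0.5832 0.1869 0.0614] [ 0.5  0.3 -1.4] [ 0.02 -0.05 -0.02] -89.01
```

Call:
{"method": "drive_tool", "body": {"steps": [10,0,0,-0.4,0,10,0,0,-0.3,0,10,0,0,0,0,10,0,0,0,0,10,0,0,0,0], "grip_force": 20}}

```text
clock: 19.55
position: [0.5832, 0.1869, 0.0613]
tool_rot: [-1.57, 0.0, -1.554]
force: [-4.3, -1.5, 10.7]
grip_width: 0.0151
```

Call:
{"method": "drive_tool", "body": {"steps": [20,0,0,0,0,28,0,0,0,0,40,0,0,0,0,50,0,0,0,0,50,0,0,0,0]}}

```text
clock: 19.97
position: [0.5831, 0.1868, 0.0605]
tool_rot: [-1.571, 0.0, -1.553]
force: [-0.1, -0.4, -0.1]
grip_width: 0.0497
```

Call:
{"method": "drive_tool", "body": {"steps": [50,0,0,5,0,50,0,0,15,0,50,0,0,30,0,50,0,0,30,0,50,0,0,30,0]}}

```text
clock: 20.38
position: [0.5828, 0.1867, 0.1721]
tool_rot: [-1.571, -0.0, -1.553]
force: [-0.4, 0.8, -0.9]
grip_width: 0.0502
```

Call:
{"method": "drive_tool", "body": {"steps": [50,-6,0,30,0,50,-6,0,30,0,50,-6,0,15,0,50,-5,0,0,0,50,0,0,0,0]}}

```text
clock: 20.8
position: [0.5596, 0.187, 0.2466]
tool_rot: [-1.569, 0.001, -1.553]
force: [-0.7, -0.3, -0.6]
grip_width: 0.0501
```

```bash
python3 o.py; python3 - <<'E'
from h import *
w=grab('wrist','w8.png'); np.save('w8.npy',w,allow_pickle=True)
r,c=graybar(w,(285,90,340,200),.038); print(c+np.array(r[0])/1000,r[1:])
s=grab('scene'); a=cv2.resize(s['frame'][140:260,330:490],(480,360),interpolation=cv2.INTER_CUBIC); b=cv2.resize(w['frame'][60:300,200:400],(300,360))
cv2.imwrite('pics/w9.png',cv2.cvtColor(np.hstack([a,b]),cv2.COLOR_RGB2BGR))
E
```

```text
20.8 [0.5596 0.187  0.2466] [-0.7 -0.3 -0.6] [ 0.04 -0.02 -0.01] -88.99
[0.58328321 0.18686189] ((85.89876556396484, 28.794782638549805), 0.9661097526550293)
```

View pics/w9.png

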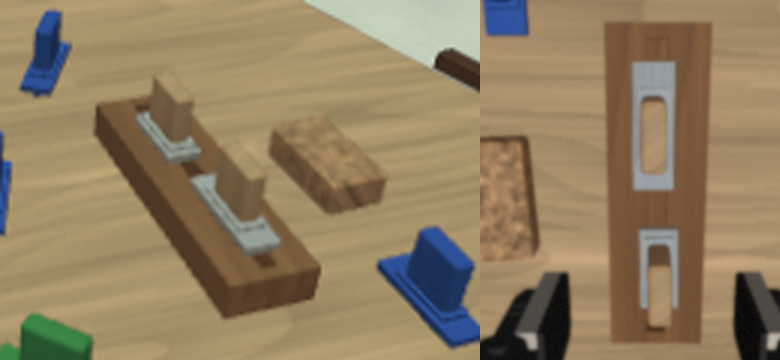

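The spanner stands upright in the slot, within 1 mm of where it started, and the small spanner and sanding block look unmoved.

```bash
python3 -c "
from h import *
print(workorder.job_done())"
```

```text
the job is handed in; nothing more can be done
None
```

The ring is turned to its stop, the long pin spanner is back upright in the rest's slot, and the job is handed in. It took about 21 s of the 61 s on the robot's clock; no verdict was reported.

- **Pins in:** the pins entered both holes freely and seated with about 7 N. The spanner centre was within about 0.5 mm of the measured ring axis.
- **Turn:** the ring turned about 75° clockwise, free play first and then about 0.38 N m as the lock ring followed. The moment then jumped to 1.34 N m at the stop. The wrist and top views both show the lug against the stop block. I did not read the joint value directly.
- **Spanner put back:** its bar lies at (0.583, 0.187), yaw 1.0°, within 1 mm of where it started. It is released, and the arm is clear of it.
- **Left alone:** the small spanner and sanding block looked unmoved in the last pictures. The brass nut looked in place in the last picture taken of it, after the turn; nothing came near it after that.
- **Disagreements:** sideways forces up to about 6 N built up while turning, so I shifted the tool slightly to ease them. Measured tool positions also wandered by about 1 mm between readings, which I corrected just before inserting the pins.

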